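# Eject the finished vial, index the carousel to the third stop and hold

## Task

At the vial carousel, press the ejector's thumb plate fully in so that the finished vial at the gate is pushed out, upright, into the outlet lane, and let the slide spring back. Then turn the wing knob clockwise (seen from above) by feel to the third click, not past it, which brings the next vial to the gate, and finish still gripping the knob there, so that the wheel cannot be bumped while the sample is drawn: do not let go at the end. Work only with the thumb plate and the knob: do not touch the vials or disturb the things lying round about.

Things in the scene. Friction and masses are not known exactly. Their poses are not given: they have to be found in the camera images.
- carousel_base: Vial carousel fixed on the table: round aluminium deck (198 mm across, top 20 mm above the table), low fence, grey 16-pocket star wheel, steel detent wheel and black wing knob on one upright spindle. Origin on the table under the spindle, z up; +y points through the gate into the outlet lane, -y to the ejector's thumb plate. Vials stand on the deck, 74 mm from the spindle.
- lane (a point): Middle of the outlet lane's floor, level with the deck, 117 mm from the spindle; axes as the carousel's. The lane runs along y between cheeks 26 mm apart and 17 mm high, from the gate (87 mm from the spindle) to its end stop (147 mm).
- plunger_post (a point): Top of the 100 mm high post of the spring plunger, 108 mm from the spindle at the carousel's +x. The plunger's barrel (top 98 mm above the table) reaches from it to the detent wheel.
- carousel (a joint): Angle of star wheel and knob, rad: 0 at the start, grows clockwise seen from above. A spring ball clicks into 16 stops 0.3927 rad (22.5 degrees) apart, each moving the pockets on by one place: the third stop is 1.178 rad. Leaving a stop takes about 0.25 N m; past half-way the wheel pulls on by itself into the next. One grasp is enough.
- knob_grip (a point): Point on the axis inside the black wing knob where to grip it, 126 mm above the table; turns with the knob, z up, y along the wing. Wing 46 mm long (y), 14 mm thick (x), from 106 to 138 mm above the table, a white line on its +y half; below it a round foot 42 mm across, then the steel wheel (radius 49 mm, top 93 mm above the table). Pinch the wing across its 14 mm from above.
- ejector (a joint): Travel of the spring ejector slide, m: 0 sprung back, 0.034 fully in against its stop, along the carousel's +y. The spring takes about 2.5 N at first, 6 N at the end, and returns the slide when let go. Its pusher finger, in a slot of the deck, starts 1 to 2 mm behind the vial at the gate and slides it out until its centre is about 106 mm from the spindle.
- ejector_tab (a point): Centre of the outer face of the ejector's upright steel thumb plate (38 mm wide, 6 mm thick, 4 to 48 mm above the table), 26 mm above the table and, sprung back, 141 mm from the spindle at the carousel's -y; axes as the carousel's. Push it towards the spindle, along +y.
- vial_done: Upright closed glass sample vial, white cap, 23 mm across, 58 mm tall; origin at the centre of its underside, z up. At the start it stands in the pocket at the gate; it is the one to eject.
- vial_next: Upright closed glass sample vial, white cap, 23 mm across, 58 mm tall; origin at the centre of its underside, z up. At the start in the third pocket before the gate (67.5 degrees anticlockwise of the gate seen from above, the two pockets between are empty); the third stop brings it to the gate.
- vial_c: Upright closed glass sample vial, white cap, 23 mm across, 58 mm tall; origin at the centre of its underside, z up. Stays in its pocket of the star wheel, at the start 4 pockets anticlockwise from the gate.
- vial_d: Upright closed glass sample vial, white cap, 23 mm across, 58 mm tall; origin at the centre of its underside, z up. Stays in its pocket of the star wheel, at the start 6 pockets anticlockwise from the gate.
- vial_e: Upright closed glass sample vial, white cap, 23 mm across, 58 mm tall; origin at the centre of its underside, z up. Stays in its pocket of the star wheel, at the start 7 pockets anticlockwise from the gate.
- vial_f: Upright closed glass sample vial, white cap, 23 mm across, 58 mm tall; origin at the centre of its underside, z up. Stays in its pocket of the star wheel, at the start 10 pockets anticlockwise from the gate.
- card_tray: Bystander: open card specimen tray 70 x 95 x 22 mm on the table; origin at the centre of its underside.
- putty_tin: Bystander: round tin with a lid, 62 mm across, 26 mm high; origin at the centre of its underside.
- vertebra: Bystander: small brown fossil vertebra, 50 x 53 x 27 mm, lying on the table; origin at the centre of its underside.
Mind the look-alikes: they are no part of the job. What is shaped like the vial_done but brown or green is not meant.

How it is judged:
By the outcome, as a careful person would: the job done as asked, in the order asked, and still so for the second after the job is handed in, while the arm keeps its last pose, push and grip.
It also fails if it takes over 54 s, if anything falls off the work surface, if the arm or the gripper's body presses on something with over 40 N, if the wrist force passes 120 N, or if a joint passes its speed limit or range.

## Robot

A 6-joint arm with a two-finger parallel gripper is mounted at the origin on a cart in front of the work surface, level with it; the furniture and walls round the work are solid. World frame = base frame: x ahead of the robot, y to its left, z up, the work surface at z = 0. Lengths are in m, angles in rad, forces in N, time in s.
With the tool pointing down it reaches from about 0.325 to 0.9 m from the base axis. Payload 6.1 kg.
Tool frame: the origin (TCP) lies midway between the tips of the shut fingers; the grasp point (between the pads) lies 19 mm behind it; z points along the fingers, y is the line along which they close (so a half turn about z gives the same grasp; the last joint's range is limited). The gripper opens to 87 mm and grips with 3 to 60 N. Pads are 19 mm wide; open, the fingers measure 117 mm over their backs; the gripper's body (75 mm by 190 mm) begins 51 mm behind the grasp point.
Start: joints at [-1.283, 0.22, 1.526, -0, 1.395, -0.126], TCP at [0.251, -0.572, 0.223] pointing down, gripper open.
Joint ranges: [-2.98, 2.98], [-0.91, 2.08], [0.09, 2.57], [-1.24, 4.39], [0.2, 2.65], [-2.68, 2.68]. Speed limits (rad/s): [2.57, 2.57, 3.01, 3.14, 3.14, 3.14].

## Interface

Orientations are given as a rotation vector (axis times angle).
In Python, from plant import manip, claw, get_obs, eyes, workorder gives the robot as it stands. Calls block until the motion is done:
- manip.movep(position, orientation): joint-space move of the TCP to a pose.
- manip.move_l(position, rotation=None, max_speed=0.15, f_stop=None): straight line of the TCP; rotation=None keeps the orientation; max_speed is the mean speed in m/s. With f_stop (N) it stops when the force on the tool has changed by that much, and returns True; else False.
- manip.move_joints(angles): joint-space move.
- claw.set_gripper(opening, force=None): opening from 0.0 (shut) to 1.0 (fully open); force is the grip in N (None keeps the last); returns when the fingers have stopped.
- manip.pause(seconds).
- manip.ik(position, orientation): joint angles nearest the present ones, or None.
- get_obs(): the state.
- eyes.get_image(name): name is "side" or "top" or "wrist"; returns the picture (384x512x3 uint8, red, green, blue); there is no depth.
- eyes.calibration(name): a dict with "K" (3x3 intrinsics, pixels), "rvec" (rotation vector, rad) and "tvec" (3), from world to camera coordinates, as OpenCV has them. Camera axes: x right, y down, z forward; pixel columns grow to the right and rows downward; lengths in m; the calibration is good to about 2 mm. A picture is of the moment at which its call begins: read the wrist's pose just before it. calibration takes no time and is no camera call; for the wrist camera it gives the pose at the moment of the call.
A pose or a line that the arm cannot do raises manip.Unreachable and nothing moves.
- workorder.job_done(): hands the job in; it is judged then, once.
The state is a dict: "t": time; "joint_positions": joint angles; "qd": joint speeds; "effort": joint torques, N m; "eef_pos": TCP position; "eef_rot": TCP orientation; "wrist_force": force on the tool from outside, world axes, zero at the start; "ft_torque": the same for the moment, N m; "grip_width": opening from 0.0 (shut) to 1.0 (fully open); "grip_force": force on a finger pad.
Only numpy, scipy, OpenCV 4.12 (cv2) and the standard library are available. Lean on these libraries where they do the work, as an engineer would, in place of code of your own. Each camera call takes 0.05 s, during which the arm holds its last target. There are 200 camera calls.

## Working session

There is one attempt and no reset: what is moved stays moved. The work goes in short steps, each a Python script; the robot and the scene stay as the last script left them, time stands still between calls to the robot, and variables do not carry over. Pictures are saved under pics/ and viewed, at most 10 in all, crops included, and the job is handed in when it is done.

```bash
mkdir -p pics; ls; python3 - <<'E'
from plant import manip, claw, get_obs, eyes
import cv2
for n in ("top","side"):
    im=eyes.get_image(n); cv2.imwrite(f"pics/{n}0.png",im[:,:,::-1])
    c=eyes.calibration(n); print(n,c)
print(get_obs())
E
```

```text
pics
top {'K': array([[412.03736859,   0.        , 251.16087651],
       [  0.        , 412.03736859, 187.66491676],
       [  0.        ,   0.        ,   1.        ]]), 'rvec': array([ 2.1886881 , -2.02076884,  0.2087375 ]), 'tvec': array([0.18583024, 0.53627001, 0.99918147])}
side {'K': array([[486.13185506,   0.        , 254.29972004],
       [  0.        , 486.13185506, 195.04726012],
       [  0.        ,   0.        ,   1.        ]]), 'rvec': array([ 0.62574605, -2.38626653,  1.51114454]), 'tvec': array([0.57744637, 0.14146644, 1.11280627])}
{'t': 0.1, 'joint_positions': array([-1.28308548e+00,  2.21169717e-01,  1.52754346e+00, -2.35005456e-05,
        1.39472379e+00, -1.26074474e-01]), 'qd': array([-0.00016009, -0.00088876, -0.00139416,  0.00102551, -0.00052105,
        0.00081291]), 'effort': array([ 8.65331531e-04, -4.95947528e+01, -3.88518369e+01,  7.02414522e-02,
        5.16011822e-02, -2.00183473e-05]), 'eef_pos': array([ 0.2511331 , -0.57167899,  0.22150801]), 'eef_rot': array([-3.07279627e+00, -6.44974528e-01,  2.69940860e-04]), 'wrist_force': array([-0.34278407,  0.88291349, -0.55894694]), 'ft_torque': array([-0.03997407,  0.05201705, -0.0178368 ]), 'grip_force': 0.0, 'grip_width': 1.000305093668691}
```

View pics/top0.png

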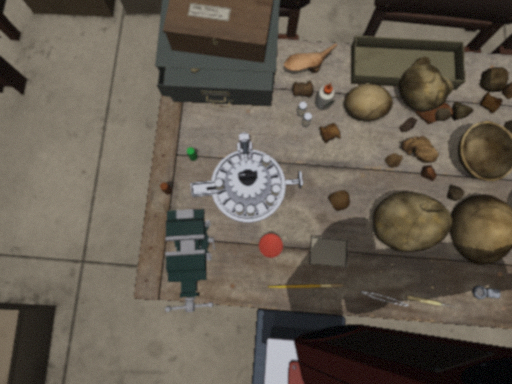

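View pics/side0.png

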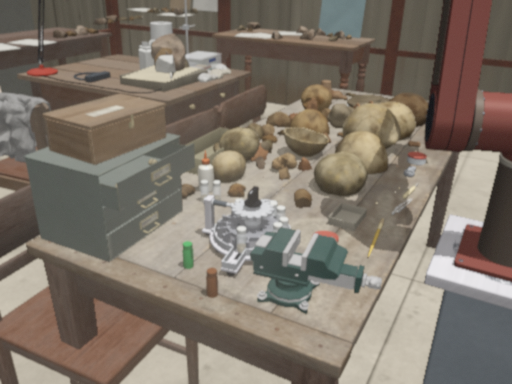

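The top view shows the carousel at about (248,184), with parts sticking out at (243,143), (205,187) and (297,181). I'll enlarge it and add reference projections.

```bash
python3 - <<'E'
from plant import eyes
import cv2, numpy as np
c=eyes.calibration("top")
for p in [(0.3,0,0),(0.6,0,0),(.6,.2,0),(.6,-.2,0)]:
    print(p,cv2.projectPoints(np.float64([p]),c["rvec"],c["tvec"],c["K"],None)[0].ravel())
R=cv2.Rodrigues(c["rvec"])[0]; Ki=np.linalg.inv(c["K"]); C=-R.T@c["tvec"]; print("C",C)
for u,v,z in [(248,178,.13),(243,143,.1),(205,187,.03),(297,181,.03),(192,153,0),(166,187,0),(187,250,0),(270,244,.026)]:
    d=R.T@Ki@[u,v,1]; print(u,v,(C+d*(z-C[2])/d[2]).round(3))
im=cv2.imread("pics/top0.png")[125:235,180:315]
cv2.imwrite("pics/topc.png",cv2.resize(im,None,fx=5.4,fy=5.4,interpolation=cv2.INTER_CUBIC))
im=cv2.imread("pics/side0.png")[170:300,180:310]
cv2.imwrite("pics/sidec.png",cv2.resize(im,None,fx=4.6,fy=4.6,interpolation=cv2.INTER_CUBIC))
E
```

```text
(0.3, 0, 0) [332.63110397 282.30036407]
(0.6, 0, 0) [336.93564226 169.75262382]
(0.6, 0.2, 0) [263.75405587 164.1385653 ]
(0.6, -0.2, 0) [410.62450018 175.40559721]
C [0.30168483 0.20748059 1.08922912]
248 178 [0.527 0.236 0.13 ]
243 143 [0.623 0.257 0.1  ]
205 187 [0.518 0.35  0.03 ]
297 181 [0.553 0.109 0.03 ]
192 153 [0.616 0.399 0.   ]
166 187 [0.515 0.459 0.   ]
187 250 [0.352 0.383 0.   ]
270 244 [0.383 0.169 0.026]
```

View pics/topc.png

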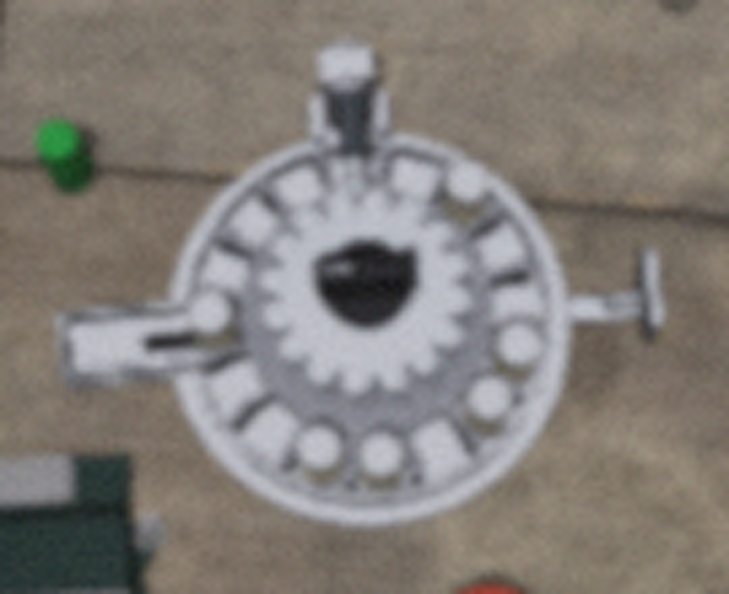

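View pics/sidec.png

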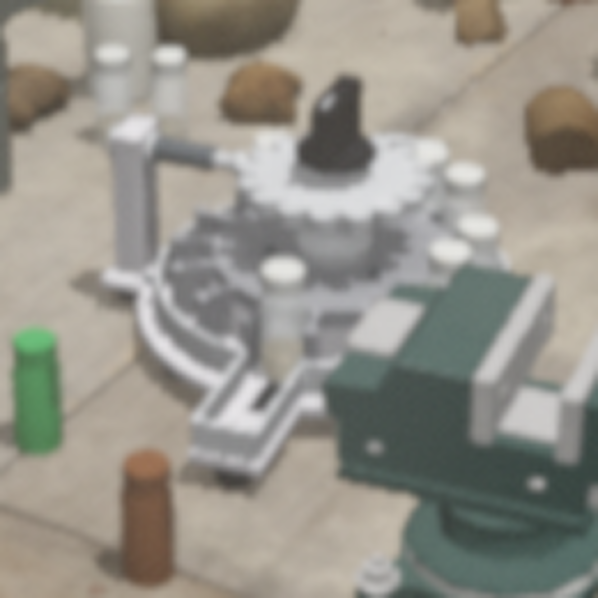

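The crops show the following (crop pixels):
- **Gate vial:** the white-capped `vial_done` at (212,312), in the pocket at the lane. The lane points left.
- **Other wheel vials:** at (320,447), (380,455), (492,398), (518,343) and (466,182). These match pockets 3, 4, 6, 7 and 10 anticlockwise.
- **Other parts:** thumb plate at (652,293) on the right, plunger post at (347,62).
- **Look-alikes:** the green vial (60,150 in the top crop), the brown one (side view) and the two clear vials by the rocks. None of these stand in the wheel, so they are not meant.

Next I'll fit the carousel pose.

```bash
cat > h.py <<'E'
import cv2, numpy as np
from scipy.optimize import least_squares
from scipy.spatial.transform import Rotation as Ro
def loc(k): a=np.pi/2+k*np.pi/8; return [.074*np.cos(a),.074*np.sin(a),.078]
def w(p,P):
    P=np.atleast_2d(np.float64(P)); c,s=np.cos(p[2]),np.sin(p[2])
    return np.c_[P[:,0]*c-P[:,1]*s+p[0],P[:,0]*s+P[:,1]*c+p[1],P[:,2]]
def proj(c,X): return cv2.projectPoints(X,c["rvec"],c["tvec"],c["K"],None)[0].reshape(-1,2)
def fit(views,p0):
    f=lambda p: np.concatenate([(proj(c,w(p,L))-U).ravel() for c,L,U in views])
    return least_squares(f,p0,loss="soft_l1")
def down(yaw): # tool z down, tool y along world angle yaw
    y=np.array([np.cos(yaw),np.sin(yaw),0]); z=np.array([0,0,-1.]); x=np.cross(y,z)
    return Ro.from_matrix(np.c_[x,y,z]).as_rotvec()
E
python3 - <<'E'
from h import *
from plant import eyes,manip,claw,get_obs
L=[loc(k) for k in (0,3,4,6,7,10)]+[[.108,0,.1],[0,-.138,.048]]
U=np.array([(212,310),(320,445),(380,452),(492,396),(518,341),(466,180),(347,62),(653,290)])
U=(U+.5)/5.4-.5+[180,125]
r=fit([(eyes.calibration("top"),L,U)],[.53,.24,0]); print(r.x, r.fun.reshape(-1,2).round(1).tolist())
p=r.x
# view pose candidates above carousel
for yaw in (p[2],p[2]+np.pi):
  print(manip.ik([p[0]-.0,p[1],.36],down(yaw)), [manip.ik([p[0],p[1],.11],down(yaw-a)) for a in (0,.6,1.178,1.3)])
# plate-push poses
for yaw in (p[2],p[2]+np.pi):
  for y in (-.2,-.1): print(y,manip.ik(w(p,[0,y,.024])[0],down(yaw)))
cw=eyes.calibration("wrist"); Rw=cv2.Rodrigues(cw["rvec"])[0]; o=get_obs()
T=Ro.from_rotvec(o["eef_rot"]); print("cam in tcp",T.inv().apply(-Rw.T@cw["tvec"]-o["eef_pos"]), T.inv().apply(Rw[2]),cw["K"][0,0])
E
```

```text
[0.53550867 0.2380854  0.16681852] [[-0.5, -0.0], [-0.2, 0.2], [0.2, 0.1], [-0.4, 0.1], [0.2, 0.4], [0.5, -0.1], [0.0, -0.1], [0.2, -0.7]]
[ 2.83827784e-01  7.50897977e-02  1.43464213e+00 -4.44089210e-16
  1.63186072e+00  1.17009268e-01] [array([ 2.83827784e-01,  2.33542668e-01,  1.73171739e+00, -4.44089210e-16,
        1.17633259e+00,  1.17009268e-01]), array([0.28382778, 0.23354267, 1.73171739, 0.        , 1.17633259,
       0.71700927]), array([0.28382778, 0.23354267, 1.73171739, 0.        , 1.17633259,
       1.29500927]), array([ 2.83827784e-01,  2.33542668e-01,  1.73171739e+00, -4.44089210e-16,
        1.17633259e+00,  1.41700927e+00])]
None [None, array([ 2.83827784e-01,  2.33542668e-01,  1.73171739e+00, -4.44089210e-16,
        1.17633259e+00, -2.42458339e+00]), array([ 2.83827784e-01,  2.33542668e-01,  1.73171739e+00, -4.44089210e-16,
        1.17633259e+00, -1.84658339e+00]), array([ 0.28382778,  0.23354267,  1.73171739,  0.        ,  1.17633259,
       -1.72458339])]
-0.2 [-6.65649064e-02  3.17788473e-01  1.81324132e+00 -4.44089210e-16
  1.01056286e+00 -2.33383423e-01]
-0.1 [ 1.08972741e-01  3.16291345e-01  1.81517901e+00 -4.44089210e-16
  1.01012229e+00 -5.78457759e-02]
-0.2 None
-0.1 None
cam in tcp [ 0.08391146  0.00030607 -0.16294093] [-3.03074464e-01  6.62709523e-04  9.52966647e-01] 335.58410921189983
```

```bash
python3 - <<'E'
from h import *
from plant import eyes,manip,claw,get_obs
p=[.5355,.2381,.1668]
o=get_obs(); manip.move_l(o["eef_pos"]+[0,0,.12],max_speed=.3)
manip.movep(w(p,[0,-.14,.33])[0],down(p[2]))
claw.set_gripper(0.0,20)
manip.pause(.3)
c=eyes.calibration("wrist"); im=eyes.get_image("wrist")[:,:,::-1]
np.save("cw.npy",c,allow_pickle=True)
L=[loc(k) for k in (0,3,4,6,7,10)]+[[.108,0,.1],[0,.023,.138],[0,-.023,.138],[-.019,-.141,.048],[.019,-.141,.048]]
print(proj(c,w(p,L)).round(0).tolist(),get_obs()["t"],get_obs()["wrist_force"])
cv2.imwrite("pics/w1.png",im); cv2.imwrite("pics/w1b.png",cv2.resize(im,(800,600),interpolation=cv2.INTER_CUBIC))
E
```

```text
[[254.0, -41.0], [192.0, 8.0], [189.0, 36.0], [210.0, 85.0], [230.0, 99.0], [299.0, 85.0], [356.0, 33.0], [254.0, -1.0], [254.0, 53.0], [240.0, 155.0], [268.0, 155.0]] 5.1417 [ 0.96374924 -0.02509052  0.05263447]
```

View pics/w1b.png

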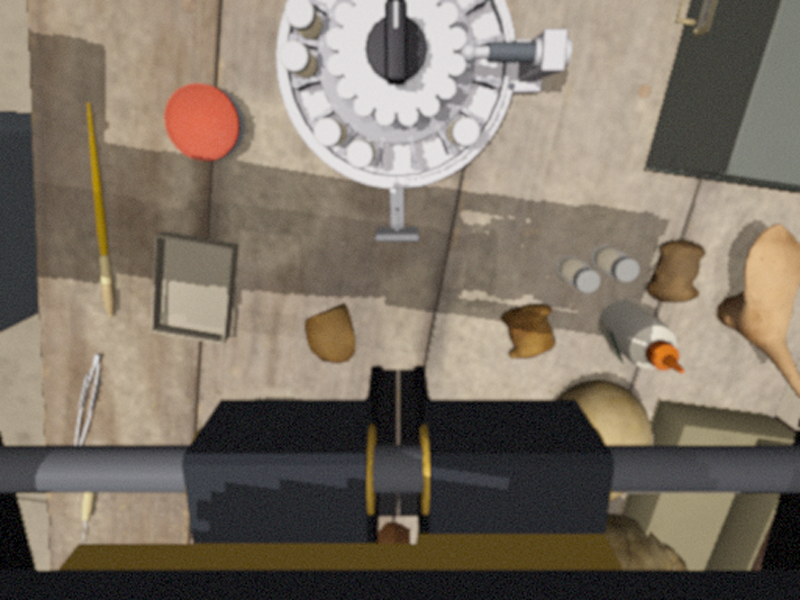

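The wrist view matches the fitted pose to within 1–2 px: post at (555,52), knob line at (396,50), plate at (397,235). The tin, tray, bone and spare vials are clear of the pushing corridor. Now I'll press the plate.

```bash
python3 - <<'E'
from h import *
from plant import eyes,manip,claw,get_obs
p=[.5355,.2381,.1668]; r=down(p[2])
def lp(): 
    d=get_obs()["eef_pos"]-[p[0],p[1],0]; c,s=np.cos(p[2]),np.sin(p[2]); return np.array([d[0]*c+d[1]*s,-d[0]*s+d[1]*c,d[2]]).round(4)
W=lambda y,z=.024: w(p,[0,y,z])[0]
manip.movep(W(-.178,.12),r); manip.move_l(W(-.178),r,max_speed=.1)
print(lp(),get_obs()["t"])
print("contact",manip.move_l(W(-.138),r,max_speed=.025,f_stop=1.5),lp(),get_obs()["wrist_force"])
y0=lp()[1]
print("push",manip.move_l(W(y0+.042),r,max_speed=.025,f_stop=12),lp(),get_obs()["wrist_force"],get_obs()["t"])
manip.pause(.2); print(lp(),get_obs()["wrist_force"])
cv2.imwrite("pics/t2.png",cv2.resize(eyes.get_image("side")[170:300,180:310,::-1],None,fx=4,fy=4,interpolation=cv2.INTER_CUBIC))
E
```

```text
[ 0.0007 -0.1782  0.0248] 7.1083
contact True [-0.0002 -0.1497  0.0237] [ 1.32160246 -1.40760364  1.26688724]
push True [-0.0006 -0.1174  0.0234] [ 0.92180297 -5.58468208  2.75195837] 9.4333
[-0.0006 -0.1177  0.0234] [ 2.15229156 -4.68456986  2.05588902]
```

View pics/t2.png

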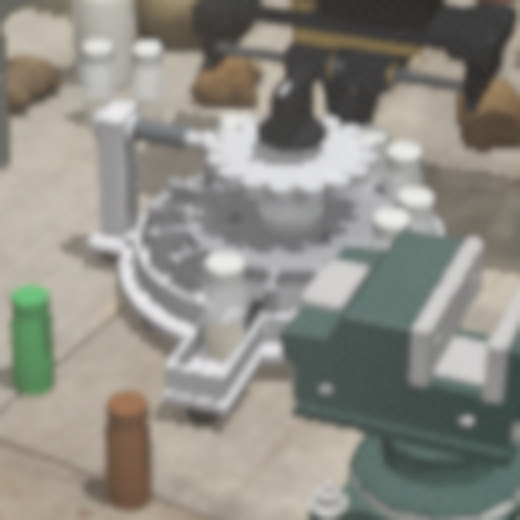

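The vial has slid out upright into the lane (cap at (223,262) in the crop). The last 1–2 mm of travel may be missing, so I'll press on firmly, then release.

```bash
python3 - <<'E'
from h import *
from plant import eyes,manip,claw,get_obs
p=[.5355,.2381,.1668]; r=down(p[2])
def lp(): 
    d=get_obs()["eef_pos"]-[p[0],p[1],0]; c,s=np.cos(p[2]),np.sin(p[2]); return np.array([d[0]*c+d[1]*s,-d[0]*s+d[1]*c,d[2]]).round(4)
W=lambda y,z=.024: w(p,[0,y,z])[0]
for y in (-.1165,-.115,-.1135,-.112,-.1105):
    h=manip.move_l(W(y),r,max_speed=.015,f_stop=22); manip.pause(.15)
    f=get_obs()["wrist_force"]; print(y,h,lp(),f.round(1))
    if h or f[1]<-14: break
manip.move_l(W(-.125),r,max_speed=.03); print(get_obs()["wrist_force"].round(1))
manip.move_l(W(-.175),r,max_speed=.06); print(get_obs()["wrist_force"].round(1))
manip.move_l(W(-.175,.23),r,max_speed=.2)
claw.set_gripper(.5,20)
manip.movep(W(-.09,.25),r); manip.pause(.2)
c=eyes.calibration("wrist"); im=eyes.get_image("wrist")[:,:,::-1]
cv2.imwrite("pics/w3.png",cv2.resize(im,(800,600),interpolation=cv2.INTER_CUBIC))
L=[[0,.023,.138],[0,-.023,.138],[0,.106,.078],[0,-.141,.048],[.108,0,.1]]
print((proj(c,w(p,L))*1.5625).round(0).tolist(),get_obs()["t"])
E
```

```text
-0.1165 False [-0.0006 -0.1166  0.0235] [ 1.5 -6.3 -0.7]
-0.115 False [-0.0006 -0.1165  0.0236] [  2.3 -11.6  -0.7]
-0.1135 False [-0.0006 -0.1165  0.0236] [  2.4 -15.9   0.3]
[ 1.3 -4.9 -1. ]
[ 0.6  0.  -0. ]
[[397.0, 72.0], [397.0, 170.0], [397.0, -82.0], [398.0, 328.0], [589.0, 124.0]] 15.25
```

View pics/w3.png

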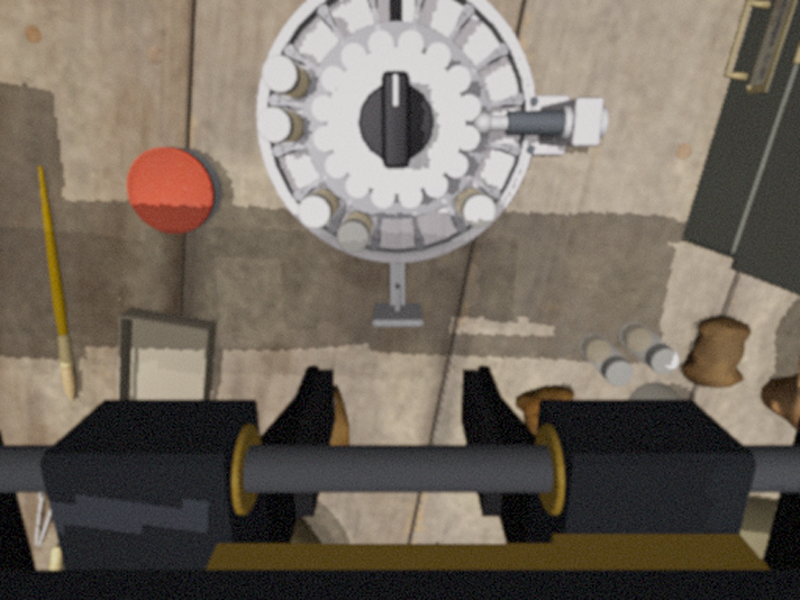

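The ejector hit its hard stop at −0.1165 with 16 N, and the plate has sprung back: (397,315), against a predicted outer edge of about 328. The wing centre is at (397,119), as predicted. Now I'll grip the knob and turn it.

```bash
python3 - <<'E'
from h import *
from plant import eyes,manip,claw,get_obs
p=[.5355,.2381,.1668]; r=down(p[2]); W=lambda z: w(p,[0,0,z])[0]
manip.movep(W(.20),r); manip.move_l(W(.110),r,max_speed=.1,f_stop=15)
o=get_obs(); print(o["eef_pos"],o["wrist_force"].round(1),o["t"])
claw.set_gripper(0.0,55); manip.pause(.3)
o=get_obs(); print("grip",o["grip_width"]*87,o["grip_force"],o["wrist_force"].round(1),o["ft_torque"].round(3),o["eef_pos"])
for d in np.r_[np.arange(3,66,3.),67.5]:
    manip.move_l(W(.110),down(p[2]-np.radians(d)),max_speed=.1)
    o=get_obs(); y=Ro.from_rotvec(o["eef_rot"]).as_matrix()[:,1]
    print(d,round(np.degrees(p[2]-np.arctan2(y[1],y[0])),2),o["ft_torque"].round(3),o["wrist_force"].round(1),round(o["grip_width"]*87,1),round(o["t"],2))
    if np.linalg.norm(o["wrist_force"])>40: break
E
```

```text
[0.53616957 0.23828242 0.1108701 ] [-0.7  0.2  0.1] 16.7917
grip 14.055256474577726 54.9886129796505 [-6.2 -2.   4.6] [-0.222  0.709  0.062] [0.53423053 0.23793411 0.11005023]
3.0 2.97 [-0.151  0.825  0.31 ] [-6.  -0.7  4.8] 13.9 17.97
6.0 6.01 [-0.162  0.877 -0.091] [-5.4 -1.2  5.8] 13.4 18.22
9.0 9.0 [-0.211  0.897  0.076] [-6.  -1.1  6.1] 13.7 18.47
12.0 12.03 [-0.29   0.964 -0.158] [-7.1 -1.3  5.7] 13.4 18.72
15.0 15.02 [-0.24   0.918 -0.074] [-7.  -1.8  5.2] 13.3 18.97
18.0 18.06 [-0.244  1.027 -0.455] [-6.8 -1.3  6.3] 13.5 19.22
21.0 21.05 [-0.239  1.07  -0.427] [-8.1 -1.6  5.6] 13.4 19.47
24.0 23.95 [-0.233  1.082  0.278] [-7.6 -1.6  6.2] 13.6 19.72
27.0 26.98 [-0.179  1.128  0.054] [-8.  -1.4  6.3] 13.5 19.97
30.0 29.99 [-0.215  1.168  0.057] [-9.  -1.3  6.5] 13.2 20.22
33.0 33.01 [-0.142  1.181 -0.096] [-8.  -2.5  6.7] 13.3 20.47
36.0 36.01 [-0.116  1.251 -0.031] [-8.1 -1.   6.8] 13.7 20.72
39.0 39.02 [-0.095  1.314 -0.206] [-9.  -1.2  6.9] 13.4 20.97
42.0 42.05 [-0.151  1.327 -0.357] [-9.4 -1.3  7.3] 13.4 21.22
45.0 44.98 [-0.112  1.362 -0.007] [-9.7 -1.4  7. ] 13.6 21.47
48.0 47.97 [-0.064  1.387  0.263] [-9.8 -0.6  7. ] 13.7 21.72
51.0 50.99 [-0.092  1.479 -0.042] [-9.3 -1.2  7.9] 13.8 21.97
54.0 53.99 [-0.01   1.462  0.074] [-9.9 -0.3  7.7] 13.5 22.22
57.0 57.01 [-0.028  1.533 -0.131] [-10.8  -0.3   8.5] 13.3 22.47
60.0 60.01 [ 0.018  1.534 -0.074] [-9.9 -0.9  7.3] 13.5 22.72
63.0 63.04 [ 0.014  1.56  -0.376] [-10.   -0.5   7.7] 14.0 22.97
67.5 67.49 [0.106 1.608 0.061] [-11.    0.5   7.3] 13.4 23.22
```

The torque pattern repeats every 22.5° (pull-in at 18–21, 42 and 63; resistance at 3, 24 and 48). It is about zero at 67.5°, so this is the third click. I'll confirm with a picture.

```bash
python3 - <<'E'
from h import *
from plant import eyes,manip,claw,get_obs
p=[.5355,.2381,.1668]
manip.pause(.5); t=[]
for _ in range(5): manip.pause(.05); t.append(get_obs()["ft_torque"][2])
print(np.mean(t),get_obs()["grip_width"]*87,get_obs()["t"])
a=cv2.resize(eyes.get_image("top")[125:235,180:315,::-1],None,fx=3.6,fy=3.6,interpolation=cv2.INTER_CUBIC)
b=cv2.resize(eyes.get_image("side")[170:300,180:310,::-1],(300,300),interpolation=cv2.INTER_CUBIC)
c=np.zeros((400,800,3),np.uint8); c[:a.shape[0],:a.shape[1]]=a; c[:300,490:790]=b
cv2.imwrite("pics/f.png",c)
E
```

```text
0.04454701858927081 13.565950618855004 23.9667
```

View pics/f.png

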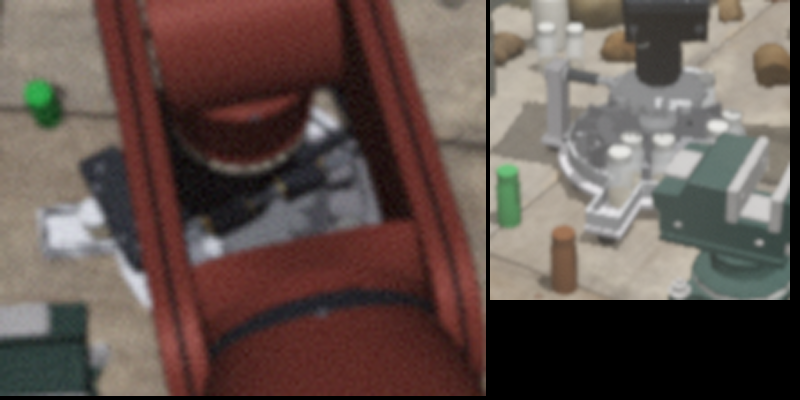

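The side view shows the ejected vial upright in the lane (620,155). The next vial is behind it at the gate (632,140), and the one after it is at (663,143). The knob is still gripped and the torque is about zero.

```bash
python3 -c "
from plant import workorder; print(workorder.job_done())"
```

```text
the job is handed in; nothing more can be done
None
```

I pressed the ejector to its stop, which pushed the finished vial upright into the outlet lane, and the slide sprang back; I then turned the knob clockwise to the third click, bringing the next vial to the gate, and handed the job in at about 24 s with the knob still gripped.

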